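# Unlock the spice box with the red key

## Task

Take the red key out of the key stand, push it fully home into the keyway on top of the wooden spice box, then turn it clockwise (seen from above) about a quarter turn, so that the bolt inside lets go and the little door springs ajar. Leave the key standing in the lock and let go of it.

Things in the scene. Friction and masses are not known exactly. Their poses are not given: they have to be found in the camera images.
- red_key: Key with red disc bow, 110 mm tall, 100 g, upright in a dark block (60x220x45 mm, three 34 mm deep slots 70 mm apart along the key's y) beside a blue and a yellow key that do not work it. Origin: blade's bottom end; z up. Blade 10 mm (x) by 28 (y), z 0-58 mm. Bow: 44 mm disc centred at z 88 mm, flat faces 14 mm apart across x: pinch there from above. Fits the lock either way round.
- keyway (a point): Rim centre of the brass lock (94 mm across) in the middle of the top of a brown box 160x200x140 mm, 11 mm above it. z up; axes turn with the lock. Funnel (mouth 38x54 mm, 20 deep) leads to a slot 18 mm (x) by 34 (y), floor 54 mm below this point; key home: its end on that floor. The lock gives up to 8 mm sideways on soft springs; 17 degrees of play before it turns with the key.
- lock (a joint): Turn of the brass lock in rad: 0 at the start (locked), grows clockwise seen from above, stops at 1.5. Light friction (0.06 N m); stays where left. The hidden bolt draws back as it turns and frees the door at about 0.8.
- door (a joint): Opening of the box's pale wooden door (the side towards the robot) in rad: 0 shut, held by the bolt; a spring throws it ajar to about 0.5 by itself once the bolt is back. It stays clear of the key and needs no touch.
There are look-alikes about, which are no part of the job. What is shaped like the red_key but green is not meant.

How it is judged:
By the outcome, as a careful person would: the job done as asked, in the order asked, and still so for the second after the job is handed in, with the robot touching nothing.
It also fails if it takes over 51 s, if anything falls off the work surface, if the arm or the gripper's body presses on something with over 40 N, if the wrist force passes 120 N, or if a joint passes its speed limit or range.

## Robot

A 6-joint arm with a two-finger parallel gripper is mounted at the origin on the work surface. World frame = base frame: x ahead of the robot, y to its left, z up, the work surface at z = 0. Lengths are in m, angles in rad, forces in N, time in s.
With the tool pointing down it reaches from about 0.3 to 0.775 m from the base axis. Payload 14.6 kg.
Tool frame: the origin (TCP) lies midway between the tips of the shut fingers; the grasp point (between the pads) lies 19 mm behind it; z points along the fingers, y is the line along which they close (so a half turn about z gives the same grasp; the last joint's range is limited). The gripper opens to 94 mm and grips with 3 to 60 N. Pads are 16 mm wide; open, the fingers measure 119 mm over their backs; the gripper's body (75 mm by 177 mm) begins 78 mm behind the grasp point.
Start: joints at [1.066, 0.3, 1.521, -0, 1.321, -0.067], TCP at [0.233, 0.498, 0.205] pointing down, gripper open.
Joint ranges: [-3.03, 3.03], [-0.79, 2.21], [0.23, 2.52], [-1.04, 4.18], [0, 3.07], [-2.55, 2.55]. Speed limits (rad/s): [2.22, 2.22, 2.57, 3.14, 3.14, 3.14].

## Interface

Orientations are given as [roll, pitch, yaw] about the fixed x, y, z axes, in that order (R = Rz(yaw) Ry(pitch) Rx(roll)).
In Python, from station import telemetry, optics, ctrl gives the robot as it stands.
- The arm moves only by the tool carry_out, never from a script. Its argument "plan" is a list that holds one entry, the list of rows, each a list of 7 numbers: the shift along the tool's x, y, z in mm, then the turn, a rotation vector about the tool's x, y, z in rad, then the finger opening in mm, from 0 to 94. A call has 1 to 20 rows; each row shifts and turns the commanded pose from where the row before left it, along the tool's axes as they then stand; what a row does not reach is not made up. A row lasts 1/12 s, in which the tool goes at most 41.7 mm and 7.16 degrees, less where a joint would pass 70% of its speed; a pose out of reach is approached as far as the arm can. A call with a gripper value outside its range is refused whole. The fingers move at their own pace and stop on an object; "squeeze" is the grip in N (left out, the last holds). Time passes only in rows, so rows that do not move let the fingers close. It gives the time, the measured TCP pose, the force, the opening and the grip force at its end, in the units of the state.
- telemetry.get_obs(): the state, without advancing time (a new reading comes with each control period).
- optics.camera(name): name is "scene" or "top"; returns a dict with "pixels" (420x560x3 uint8, red, green, blue), "intrinsics" (3x3 intrinsics, pixels), "origin" and "rotation" of the camera in the world. Camera axes: x right, y down, z forward; pixel columns grow to the right and rows downward; lengths in m; the calibration is good to about 2 mm. A picture is of the moment at which its call begins. There is no depth.
- ctrl.hand_in(): hands the job in; it is judged then, once.
The state is a dict: "time_s": time; "qpos": joint angles; "joint_vel": joint speeds; "tau": joint torques, N m; "ee_pos": TCP position; "eef_rot": TCP orientation; "force": force on the tool from outside, world axes, zero at the start; "moment": the same for the moment, N m; "grip_width": finger opening in m; "grip_force": force on a finger pad.
Only numpy, scipy, OpenCV 4.12 (cv2) and the standard library are available. Lean on these libraries where they do the work, as an engineer would, in place of code of your own. Each camera call takes 0.05 s, during which the arm holds its last target. There are 200 camera calls.

## Working session

There is one attempt and no reset: what is moved stays moved. The work goes in short steps, Python scripts to look and compute and a tool call to move; the robot and the scene stay as the last step left them, time stands still between calls to the robot, and variables do not carry over. Pictures are saved under pics/ and viewed, at most 10 in all, crops included, and the job is handed in when it is done.

Besides the shell and the picture viewer there is one more tool, called after ">>>" as name(argument=value, ...), one argument or row to a line, values as JSON. carry_out: Moves the arm, as the interface text tells. Its arguments: {"type":"object","properties":{"plan":{"type":"array","items":{"type":"array","items":{"type":"array","items":{"type":"number"}}}},"squeeze":{"type":"number"}},"required":["plan"]}

```bash
mkdir -p pics; ls; python3 - <<'E'
from station import telemetry, optics
import cv2,numpy as np,pickle
o=telemetry.get_obs();print({k:np.round(v,3).tolist() for k,v in o.items()})
d={}
for n in("scene","top"):
    c=optics.camera(n);d[n]=c
    print(n,np.round(c["intrinsics"],1).tolist(),np.round(c["origin"],3),np.round(c["rotation"],3).tolist())
    cv2.imwrite(f"pics/{n}0.png",cv2.cvtColor(c["pixels"],cv2.COLOR_RGB2BGR))
pickle.dump(d,open("cam0.pkl","wb"))
E
```

```text
pics
{'time_s': 0.0, 'qpos': [1.066, 0.3, 1.522, 0.0, 1.321, -0.067], 'joint_vel': [-0.0, -0.0, 0.0, -0.001, -0.001, 0.001], 'tau': [0.001, -53.183, -35.273, 0.071, 0.025, -0.0], 'ee_pos': [0.233, 0.498, 0.205], 'eef_rot': [-3.14, -0.0, 2.704], 'force': [0.347, -0.011, -0.215], 'moment': [-0.023, 0.03, 0.029], 'grip_force': 0.0, 'grip_width': 0.094}
scene [[417.2, 0.0, 277.4], [0.0, 417.2, 214.1], [0.0, 0.0, 1.0]] [ 1.167 -0.316  0.824] [-2.288, 0.004, 1.234]
top [[480.3, 0.0, 277.1], [0.0, 480.3, 208.2], [0.0, 0.0, 1.0]] [ 0.149 -0.063  1.489] [-2.927, 0.003, -1.666]
```

View pics/scene0.png

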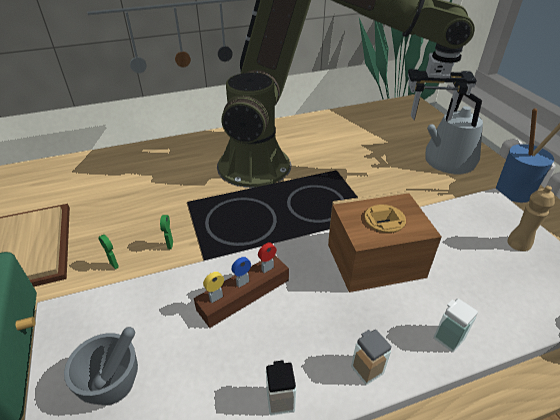

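View pics/top0.png

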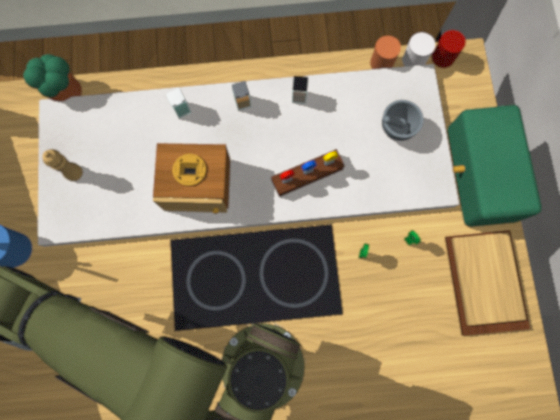

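Scene view: the keys stand in a dark block with yellow at (213,284), blue at (241,267) and red at (267,253). The brass lock is on the box at (385,218). Two green look-alikes are at (108,250) and (167,232), and there is a red pot only in the top view at (448,48). In the top view the red key is at (288,177) and the lock at (190,170). The red disc bow in the block next to blue and yellow is the one meant. Next I'll triangulate and confirm it in a crop.

```bash
cat > h.py <<'E'
import numpy as np,cv2
from scipy.spatial.transform import Rotation as R
def ray(c,uv):
    d=np.linalg.inv(c["intrinsics"])@[uv[0],uv[1],1]
    return np.array(c["origin"]),R.from_euler("xyz",c["rotation"]).as_matrix()@d
def plane(c,uv,z):
    o,d=ray(c,uv);return o+d*(z-o[2])/d[2]
def tri(c1,p1,c2,p2):
    (o1,d1),(o2,d2)=ray(c1,p1),ray(c2,p2)
    s=np.linalg.lstsq(np.c_[d1,-d2],o2-o1,rcond=None)[0]
    a,b=o1+s[0]*d1,o2+s[1]*d2
    return (a+b)/2,np.linalg.norm(a-b)
HUE={"red":[(0,6),(174,180)],"blue":[(105,125)],"yellow":[(24,34)],"brass":[(17,27)]}
def mask(c,col,roi,smin=150,vmin=50):
    h=cv2.cvtColor(c["pixels"],cv2.COLOR_RGB2HSV);m=np.zeros(h.shape[:2],np.uint8)
    for a,b in HUE[col]: m|=cv2.inRange(h,(a,smin,vmin),(b,255,255))
    q=np.zeros_like(m);x0,y0,x1,y1=roi;q[y0:y1,x0:x1]=m[y0:y1,x0:x1]
    return q
def blob(c,*a,**k):
    n,l,s,ce=cv2.connectedComponentsWithStats(mask(c,*a,**k))
    i=1+np.argmax(s[1:,4]);return ce[i],s[i]
E
python3 - <<'E'
from h import *
import pickle
d=pickle.load(open("cam0.pkl","rb"));S,T=d["scene"],d["top"]
P={}
for k,r1,r2 in(("red",(250,235,285,275),(270,160,305,195)),("blue",(228,250,256,282),(298,155,320,180)),("yellow",(198,265,228,300),(318,148,345,170))):
    a,sa=blob(S,k,r1);b,sb=blob(T,k,r2);p,e=tri(S,a,T,b);P[k]=p
    print(k,a.round(1),sa,b.round(1),sb,p.round(4),"gap",e.round(4))
v=P["yellow"]-P["red"];print("row",np.linalg.norm(v),np.degrees(np.arctan2(v[1],v[0])))
for n,c,r in(("S",S,(355,195,415,240)),("T",T,(165,148,215,192))):
    m=mask(c,"brass",r,100,60);k=cv2.findNonZero(m);h=cv2.convexHull(k);print(n,cv2.fitEllipse(h),len(k))
    u=c["pixels"][r[1]:r[3],r[0]:r[2]];print(n,cv2.cvtColor(u,cv2.COLOR_RGB2HSV)[u.shape[0]//2,::4].tolist())
def crop(c,x0,y0,x1,y1): return cv2.resize(cv2.cvtColor(c["pixels"][y0:y1,x0:x1],cv2.COLOR_RGB2BGR),(400,300),interpolation=cv2.INTER_CUBIC)
cv2.imwrite("pics/crop1.png",np.vstack([np.hstack([crop(S,190,230,294,308),crop(S,345,190,425,250)]),np.hstack([crop(T,260,140,348,206),crop(T,155,144,225,196)])]))
E
```

```text
red [266.6 251.8] [258 242  18  20 232] [286.6 174.3] [279 169  16  11 104] [ 0.5401 -0.1252  0.1396] gap 0.0014
blue [240.8 266.2] [232 257  19  19 244] [308.4 165.2] [302 161  13   9  76] [ 0.5619 -0.1916  0.1388] gap 0.0014
yellow [213.1 281.3] [204 272  20  19 258] [329.9 156. ] [323 151  14  10  89] [ 0.5837 -0.2579  0.1393] gap 0.0016
row 0.13965379159883282 -71.80429919737871
S ((385.6072082519531, 214.47169494628906), (37.80186080932617, 42.00123596191406), 94.13359832763672) 899
S [[14, 135, 132], [15, 132, 133], [13, 135, 72], [19, 133, 194], [19, 133, 191], [19, 130, 139], [19, 136, 137], [19, 132, 139], [19, 132, 79], [20, 134, 101], [19, 130, 102], [19, 132, 199], [20, 133, 177], [14, 132, 139], [14, 137, 140]]
T ((188.82192993164062, 169.37254333496094), (33.035614013671875, 35.16677474975586), 73.92816162109375) 876
T [[14, 165, 153], [14, 167, 159], [19, 182, 209], [20, 182, 209], [20, 183, 121], [16, 63, 53], [128, 25, 41], [90, 18, 43], [20, 173, 183], [20, 182, 198], [19, 181, 162], [15, 177, 150], [15, 176, 158]]
```

View pics/crop1.png

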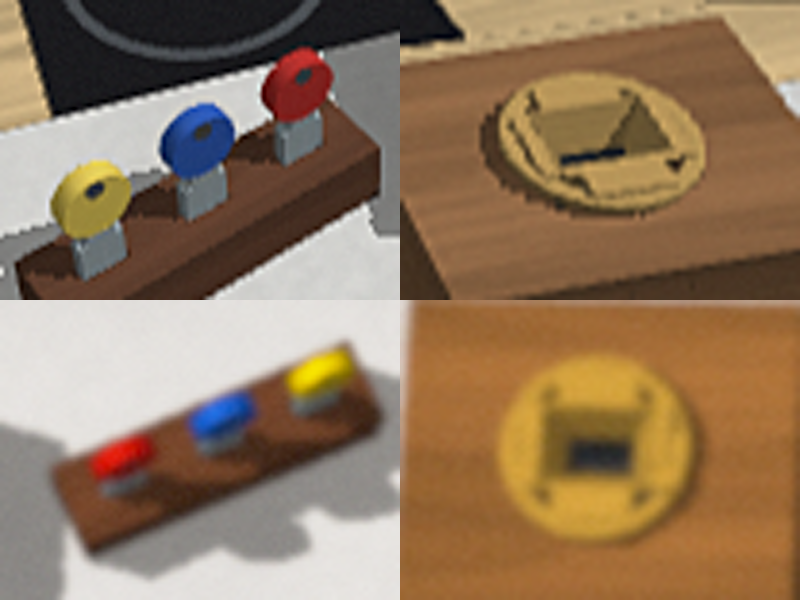

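The crop confirms the red key at top (287,174), at the end of the row of red, blue, yellow. The 139.7 mm row length agrees with 2×70. The lock's dark slot is at about top (189,170), with its long side nearly along the image columns axis (world y). Now the lock's centre and yaw.

```bash
python3 - <<'E'
from h import *
import pickle
d=pickle.load(open("cam0.pkl","rb"));S,T=d["scene"],d["top"]
def hsv(c):return cv2.cvtColor(c["pixels"],cv2.COLOR_RGB2HSV)
def big(m,roi):
    q=np.zeros_like(m);x0,y0,x1,y1=roi;q[y0:y1,x0:x1]=m[y0:y1,x0:x1]
    cs=cv2.findContours(q,cv2.RETR_EXTERNAL,cv2.CHAIN_APPROX_NONE)[0];return max(cs,key=cv2.contourArea)
# lit brass top: hue 17.5+; ellipse fit
E={}
for n,c,r in(("S",S,(360,195,410,240)),("T",T,(165,148,215,192))):
    k=big(cv2.inRange(hsv(c),(17,100,120),(27,255,255)),r);e=cv2.fitEllipse(cv2.convexHull(k));E[n]=e;print(n,e)
p,g=tri(S,E["S"][0],T,E["T"][0]);print("lock",p,g)
for z in(.15,.19,.2):print(z,plane(S,E["S"][0],z),plane(T,E["T"][0],z), "diam T",np.mean(E["T"][1])*(T["origin"][2]-z)/480.3)
# block/table heights: dark slot
v=hsv(T)
k=big(cv2.inRange(v,(0,0,0),(180,110,75)),(180,160,200,180))
pts=np.array([plane(T,q,.17)[:2]*1000 for q in k[:,0]],np.float32)
print("slot",cv2.minAreaRect(k),cv2.minAreaRect(pts))
# box top yaw by brown contour in T
k=big(cv2.inRange(v,(8,120,90),(16,255,255))|cv2.inRange(v,(17,100,0),(27,255,255)),(148,138,236,215))
print("box",cv2.minAreaRect(k),cv2.approxPolyDP(cv2.convexHull(k),3,True)[:,0].tolist())
pts=np.array([plane(T,q,.18)[:2]*1000 for q in cv2.convexHull(k)[:,0]],np.float32);print(cv2.minAreaRect(pts))
E
```

```text
S ((385.1856384277344, 217.5668182373047), (26.32407569885254, 41.875816345214844), 102.66838836669922)
T ((188.736083984375, 169.3465118408203), (33.01800537109375, 35.009986877441406), 69.8145751953125)
lock [0.56883645 0.1525527  0.18430908] 0.0014259339528713217
0.15 [0.53684969 0.17852524 0.15      ] [0.5795284 0.1575552 0.15     ] diam T 0.09481286429613817
0.19 [0.57426059 0.14913938 0.19      ] [0.56665996 0.15095711 0.19      ] diam T 0.09198013507487916
0.2 [0.58361331 0.14179291 0.2       ] [0.56344284 0.14930759 0.2       ] diam T 0.0912719527695644
slot ((189.5, 170.0), (4.0, 9.0), 90.0) ((570.9426879882812, 152.19488525390625), (26.00664520263672, 11.92193603515625), 84.46723175048828)
box ((190.32762145996094, 177.3951873779297), (71.76836395263672, 67.37957763671875), 2.2457425594329834) [[158, 144], [224, 145], [225, 209], [168, 209], [155, 201]]
((545.7097778320312, 148.873291015625), (202.4922332763672, 197.9842529296875), 83.53949737548828)
```

Lock rim centre is about (0.569, 0.152, 0.187), within reach, and the diameter comes out at 92–94 mm as given. Slot y lies at about 84° and key y at 108.2°. The bow centre is (0.540, -0.125, 0.139), so the stand sits on a roughly 40 mm board. The tool y has to turn from 64.9° to 18.2°.

>>> carry_out(
  plan=[
    [[0, 0, -8, 0, 0, 0.102, 94], [0, 0, -8, 0, 0, 0.102, 94], [0, 0, -8, 0, 0, 0.102, 94], [0, 0, -8, 0, 0, 0.102, 94], [0, 0, -8, 0, 0, 0.102, 94], [0, 0, -8, 0, 0, 0.102, 94], [0, 0, -8, 0, 0, 0.102, 94], [0, 0, -8, 0, 0, 0.102, 70], [-34.4, 4.85, 0, 0, 0, 0, 70], [-34.4, 4.85, 0, 0, 0, 0, 70], [-34.4, 4.85, 0, 0, 0, 0, 70], [-34.4, 4.85, 0, 0, 0, 0, 70], [-34.4, 4.85, 0, 0, 0, 0, 70], [-34.4, 4.85, 0, 0, 0, 0, 70], [-34.4, 4.85, 0, 0, 0, 0, 70], [-34.4, 4.85, 0, 0, 0, 0, 70], [-34.4, 4.85, 0, 0, 0, 0, 70], [-34.4, 4.85, 0, 0, 0, 0, 70], [-34.4, 4.85, 0, 0, 0, 0, 70], [-34.4, 4.85, 0, 0, 0, 0, 70]],
  ],
  squeeze=30,
)

```text
time_s: 1.77
ee_pos: [0.4174, 0.1223, 0.2694]
eef_rot: [-3.141, -0.0, 1.888]
force: [1.1, 1.0, 0.4]
grip_width: 0.0702
grip_force: 0.0
```

>>> carry_out(
  plan=[
    [[-34.4, 4.85, 0, 0, 0, 0, 60], [-34.4, 4.85, 0, 0, 0, 0, 60], [-34.4, 4.85, 0, 0, 0, 0, 60], [-34.4, 4.85, 0, 0, 0, 0, 60], [-34.4, 4.85, 0, 0, 0, 0, 60], [-34.4, 4.85, 0, 0, 0, 0, 60], [-34.4, 4.85, 0, 0, 0, 0, 60], [-34.4, 4.85, 0, 0, 0, 0, 60], [0, 0, 0, 0, 0, 0, 60], [0, 0, 0, 0, 0, 0, 60], [0, 0, 0, 0, 0, 0, 60]],
  ],
)

```text
time_s: 2.68
ee_pos: [0.5395, -0.1249, 0.2691]
eef_rot: [-3.141, -0.001, 1.888]
force: [0.4, 0.2, -0.5]
grip_width: 0.06
grip_force: 0.0
```

>>> carry_out(
  plan=[
    [[0, 0, 20, 0, 0, 0, 60], [0, 0, 20, 0, 0, 0, 60], [0, 0, 20, 0, 0, 0, 60], [0, 0, 20, 0, 0, 0, 60], [0, 0, 20, 0, 0, 0, 60], [0, 0, 20, 0, 0, 0, 60], [0, 0, 15, 0, 0, 0, 60], [0, 0, 12, 0, 0, 0, 60], [0, 0, 0, 0, 0, 0, 60], [0, 0, 0, 0, 0, 0, 60]],
  ],
)

```text
time_s: 3.52
ee_pos: [0.5398, -0.1247, 0.1229]
eef_rot: [3.142, 0.0, 1.889]
force: [1.2, 0.7, 0.9]
grip_width: 0.0599
grip_force: 0.0
```

```bash
python3 - <<'E'
from h import *
from station import optics
S=optics.camera("scene");T=optics.camera("top")
f=lambda c,x0,y0,x1,y1:cv2.resize(cv2.cvtColor(c["pixels"][y0:y1,x0:x1],cv2.COLOR_RGB2BGR),(400,400),interpolation=cv2.INTER_CUBIC)
cv2.imwrite("pics/near1.png",np.hstack([f(S,210,200,310,300),f(T,240,130,340,230)]))
E
```

```text
(no output)
```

View pics/near1.png

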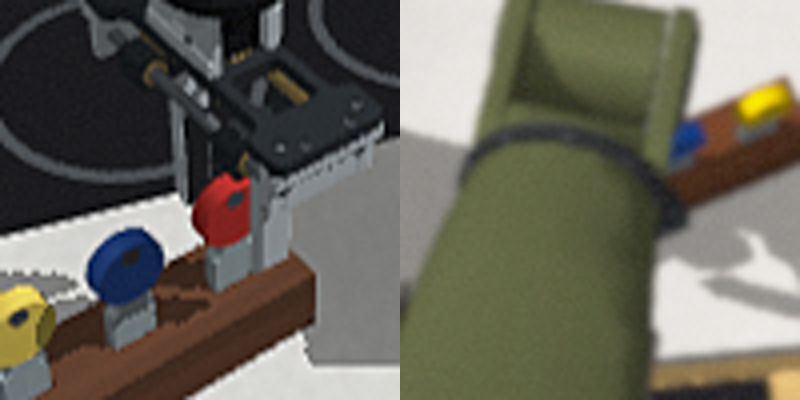

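The fingers straddle the red bow at about scene (266,252), with one on each flat side. Close now.

>>> carry_out(
  plan=[
    [[0, 0, 0, 0, 0, 0, 10], [0, 0, 0, 0, 0, 0, 8], [0, 0, 0, 0, 0, 0, 5], [0, 0, 0, 0, 0, 0, 5], [0, 0, 0, 0, 0, 0, 5], [0, 0, 0, 0, 0, 0, 5], [0, 0, 0, 0, 0, 0, 5], [0, 0, 0, 0, 0, 0, 5], [0, 0, 0, 0, 0, 0, 5], [0, 0, 0, 0, 0, 0, 5]],
  ],
  squeeze=40,
)

```text
time_s: 4.45
ee_pos: [0.5396, -0.1254, 0.1223]
eef_rot: [-3.141, -0.0, 1.888]
force: [-2.3, -0.0, 0.1]
grip_width: 0.0139
grip_force: 40.0
```

>>> carry_out(
  plan=[
    [[0, 0, -5, 0, 0, 0, 5], [0, 0, -10, 0, 0, 0, 5], [0, 0, -20, 0, 0, 0, 5], [0, 0, -20, 0, 0, 0, 5], [0, 0, -20, 0, 0, 0, 5], [0, 0, -20, 0, 0, 0, 5], [0, 0, -20, 0, 0, 0, 5], [0, 0, -20, 0, 0, 0, 5], [0, 0, -20, 0, 0, 0, 5], [0, 0, -15, 0, 0, 0, 5], [0, 0, -5, 0, 0, 0.07, 5], [0, 0, 0, 0, 0, 0.07, 5], [0, 0, 0, 0, 0, 0.07, 5], [0, 0, 0, 0, 0, 0.07, 5], [0, 0, 0, 0, 0, 0.07, 5], [0, 0, 0, 0, 0, 0.07, 5]],
  ],
)

```text
time_s: 5.78
ee_pos: [0.5398, -0.1253, 0.2985]
eef_rot: [3.141, 0.0, 1.464]
force: [0.1, 0.5, -1.2]
grip_width: 0.0139
grip_force: 40.0
```

>>> carry_out(
  plan=[
    [[10, 0, 0, 0, 0, 0, 5], [25, 0, 0, 0, 0, 0, 5], [30, 0, 0, 0, 0, 0, 5], [30, 0, 0, 0, 0, 0, 5], [30, 0, 0, 0, 0, 0, 5], [30, 0, 0, 0, 0, 0, 5], [30, 0, 0, 0, 0, 0, 5], [30, 0, 0, 0, 0, 0, 5], [30, 0, 0, 0, 0, 0, 5], [20, 0, 0, 0, 0, 0, 5], [13.5, 0, 0, 0, 0, 0, 5], [0, 0, 0, 0, 0, 0, 5], [0, 0, 0, 0, 0, 0, 5], [0, 0, 0, 0, 0, 0, 5], [0, 0, 0, 0, 0, 0, 5]],
  ],
)

```text
time_s: 7.03
ee_pos: [0.5685, 0.1507, 0.2977]
eef_rot: [3.141, 0.0, 1.467]
force: [-0.3, -0.6, -0.8]
grip_width: 0.014
grip_force: 40.0
```

```bash
python3 - <<'E'
from h import *
from station import optics,telemetry
S=optics.camera("scene");T=optics.camera("top")
import pickle;pickle.dump(dict(scene=S,top=T),open("cam1.pkl","wb"))
o=telemetry.get_obs();print(o["ee_pos"],o["eef_rot"],o["force"],o["moment"],o["grip_width"])
f=lambda c,x0,y0,x1,y1:cv2.resize(cv2.cvtColor(c["pixels"][y0:y1,x0:x1],cv2.COLOR_RGB2BGR),(400,600),interpolation=cv2.INTER_CUBIC)
cv2.imwrite("pics/near2.png",np.hstack([f(S,345,120,425,240),f(T,150,110,230,230)]))
E
```

```text
[0.56850389 0.15076562 0.29762732] [3.14137998e+00 1.51947925e-05 1.46680180e+00] [ 0.43548787  0.70791141 -1.0063535 ] [-0.06045024  0.06864065  0.04422193] 0.01356430587983602
```

View pics/near2.png

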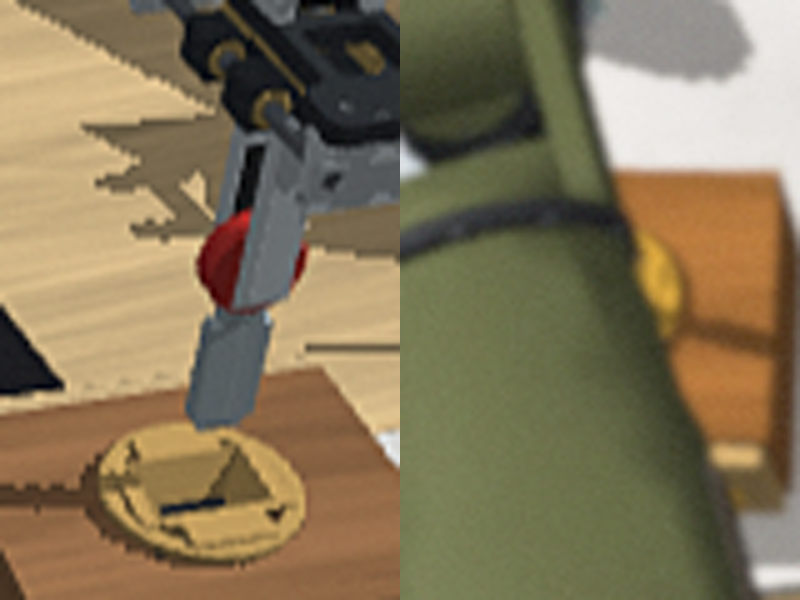

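The scene crop shows the key upright in the fingers, with its blade end near scene (387,205) right over the lock mouth. The blade lies parallel to the slot. I'll descend in stages and watch the force.

>>> carry_out(
  plan=[
    [[0, 0, 10, 0, 0, 0, 5], [0, 0, 10, 0, 0, 0, 5], [0, 0, 10, 0, 0, 0, 5], [0, 0, 8, 0, 0, 0, 5], [0, 0, 6, 0, 0, 0, 5], [0, 0, 5, 0, 0, 0, 5], [0, 0, 5, 0, 0, 0, 5], [0, 0, 0, 0, 0, 0, 5], [0, 0, 0, 0, 0, 0, 5]],
  ],
)

```text
time_s: 7.88
ee_pos: [0.5685, 0.1517, 0.2434]
eef_rot: [-3.142, 0.0, 1.468]
force: [0.4, -0.5, -1.9]
grip_width: 0.0138
grip_force: 40.0
```

>>> carry_out(
  plan=[
    [[0, 0, 3, 0, 0, 0, 5], [0, 0, 3, 0, 0, 0, 5], [0, 0, 3, 0, 0, 0, 5], [0, 0, 3, 0, 0, 0, 5], [0, 0, 0, 0, 0, 0, 5], [0, 0, 0, 0, 0, 0, 5]],
  ],
)

```text
time_s: 8.38
ee_pos: [0.5684, 0.1516, 0.2313]
eef_rot: [-3.141, 0.0, 1.468]
force: [0.1, 0.2, -0.5]
grip_width: 0.0135
grip_force: 40.0
```

>>> carry_out(
  plan=[
    [[0, 0, 3, 0, 0, 0, 5], [0, 0, 3, 0, 0, 0, 5], [0, 0, 3, 0, 0, 0, 5], [0, 0, 3, 0, 0, 0, 5], [0, 0, 3, 0, 0, 0, 5], [0, 0, 0, 0, 0, 0, 5], [0, 0, 0, 0, 0, 0, 5]],
  ],
)

```text
time_s: 8.97
ee_pos: [0.5684, 0.1517, 0.2163]
eef_rot: [-3.141, 0.0, 1.468]
force: [0.5, -0.7, -0.9]
grip_width: 0.0137
grip_force: 40.0
```

```bash
python3 - <<'E'
from h import *
from station import optics,telemetry
S=optics.camera("scene")
o=telemetry.get_obs();print(o["ee_pos"],o["force"],o["moment"])
cv2.imwrite("pics/near3.png",cv2.resize(cv2.cvtColor(S["pixels"][130:250,325:445],cv2.COLOR_RGB2BGR),(600,600),interpolation=cv2.INTER_CUBIC))
E
```

```text
[0.56847851 0.15165486 0.21649454] [ 0.17062912 -0.51949966 -0.85210939] [-0.04609335  0.0667873  -0.05042849]
```

View pics/near3.png

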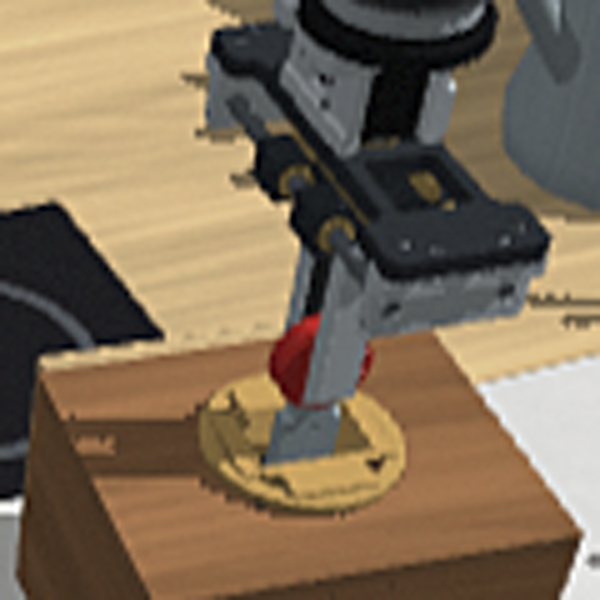

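The blade is in the mouth and slot of the lock (crop (300,440)), with no contact force yet. Continue down.

>>> carry_out(
  plan=[
    [[0, 0, 2, 0, 0, 0, 5], [0, 0, 2, 0, 0, 0, 5], [0, 0, 2, 0, 0, 0, 5], [0, 0, 2, 0, 0, 0, 5], [0, 0, 0, 0, 0, 0, 5], [0, 0, 0, 0, 0, 0, 5]],
  ],
)

```text
time_s: 9.52
ee_pos: [0.5684, 0.1517, 0.2084]
eef_rot: [-3.141, 0.0, 1.468]
force: [0.5, -0.3, -1.8]
grip_width: 0.0138
grip_force: 40.0
```

>>> carry_out(
  plan=[
    [[0, 0, 1.5, 0, 0, 0, 5], [0, 0, 1.5, 0, 0, 0, 5], [0, 0, 0, 0, 0, 0, 5], [0, 0, 0, 0, 0, 0, 5]],
  ],
)

```text
time_s: 9.85
ee_pos: [0.5695, 0.1519, 0.208]
eef_rot: [3.137, -0.001, 1.468]
force: [-0.7, -0.9, 15.4]
grip_width: 0.0137
grip_force: 40.0
```

Contact with the floor at TCP z 0.208. That matches a rim at 0.191 and a key end at 0.137, so the key is home. Ease the press a little and turn clockwise (positive about tool z).

>>> carry_out(
  plan=[
    [[0, 0, -1.5, 0, 0, 0.04, 5], [0, 0, 0, 0, 0, 0.07, 5], [0, 0, 0, 0, 0, 0.07, 5], [0, 0, 0, 0, 0, 0.07, 5], [0, 0, 0, 0, 0, 0.07, 5], [0, 0, 0, 0, 0, 0.07, 5], [0, 0, 0, 0, 0, 0.07, 5], [0, 0, 0, 0, 0, 0.07, 5], [0, 0, 0, 0, 0, 0.07, 5], [0, 0, 0, 0, 0, 0, 5]],
  ],
)

```text
time_s: 10.68
ee_pos: [0.569, 0.1518, 0.2082]
eef_rot: [3.14, -0.002, 0.863]
force: [-0.5, -1.0, 7.4]
grip_width: 0.0139
grip_force: 40.0
```

```bash
python3 - <<'E'
from station import telemetry
o=telemetry.get_obs();print(o["ee_pos"],o["eef_rot"],o["force"],o["moment"],o["qpos"])
E
```

```text
[0.56895574 0.15178058 0.20817161] [ 3.14005385e+00 -1.91886041e-03  8.63330983e-01] [-0.52202109 -1.02224732  7.36039822] [-0.09393454  0.15328428  0.06079877] [ 1.98517053e-01  3.83424870e-01  1.40321467e+00 -2.79871593e-05
  1.35249360e+00  9.05989900e-01]
```

>>> carry_out(
  plan=[
    [[0, 0, 0, 0, 0, 0.08, 5], [0, 0, 0, 0, 0, 0.08, 5], [0, 0, 0, 0, 0, 0.08, 5], [0, 0, 0, 0, 0, 0.08, 5], [0, 0, 0, 0, 0, 0.08, 5], [0, 0, 0, 0, 0, 0.08, 5], [0, 0, 0, 0, 0, 0.08, 5], [0, 0, 0, 0, 0, 0.08, 5], [0, 0, 0, 0, 0, 0.08, 5], [0, 0, 0, 0, 0, 0.08, 5], [0, 0, 0, 0, 0, 0.08, 5], [0, 0, 0, 0, 0, 0.08, 5], [0, 0, 0, 0, 0, 0, 5], [0, 0, 0, 0, 0, 0, 5], [0, 0, 0, 0, 0, 0, 5]],
  ],
)

```text
time_s: 11.93
ee_pos: [0.569, 0.1518, 0.2082]
eef_rot: [-3.141, -0.002, -0.092]
force: [0.9, 0.1, 7.0]
grip_width: 0.0137
grip_force: 40.0
```

```bash
python3 - <<'E'
from h import *
from station import optics,telemetry
S=optics.camera("scene");T=optics.camera("top")
o=telemetry.get_obs();print(o["ee_pos"],o["eef_rot"],o["force"],o["moment"])
f=lambda c,x0,y0,x1,y1:cv2.resize(cv2.cvtColor(c["pixels"][y0:y1,x0:x1],cv2.COLOR_RGB2BGR),(400,500),interpolation=cv2.INTER_CUBIC)
cv2.imwrite("pics/near4.png",np.hstack([f(S,335,150,431,270),f(T,150,110,246,230)]))
E
```

```text
[0.56897236 0.15175701 0.20819506] [-3.14092140e+00 -2.41220639e-03 -9.22341441e-02] [-0.03620851 -0.58021214  7.35721488] [-0.02542244  0.18731674 -0.04632214]
```

View pics/near4.png

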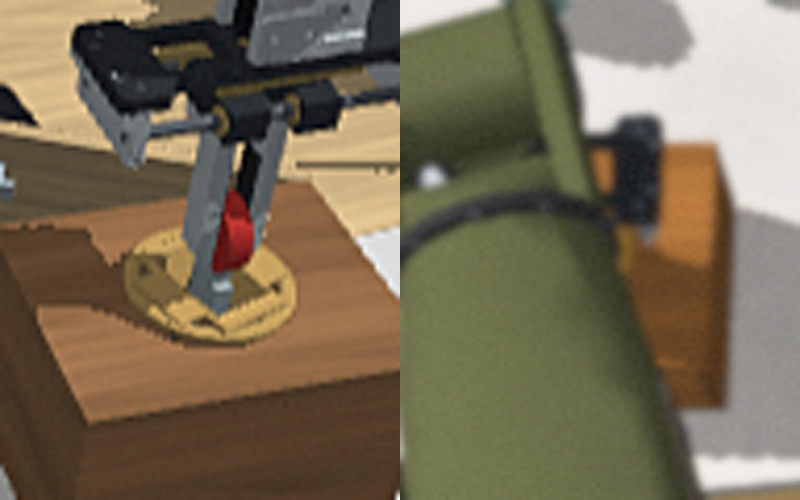

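The key has turned by about 1.56 rad. The bow is now at (235,230) in the left crop, seen near edge-on, and the arm hides the door. Release, rise and clear the view.

>>> carry_out(
  plan=[
    [[0, 0, -0.5, 0, 0, 0, 16], [0, 0, 0, 0, 0, 0, 20], [0, 0, 0, 0, 0, 0, 30], [0, 0, 0, 0, 0, 0, 45], [0, 0, 0, 0, 0, 0, 60], [0, 0, 0, 0, 0, 0, 60], [0, 0, -5, 0, 0, 0, 60], [0, 0, -10, 0, 0, 0, 60], [0, 0, -20, 0, 0, 0, 60], [0, 0, -20, 0, 0, 0, 60], [0, 0, -20, 0, 0, 0, 60], [0, 0, -20, 0, 0, 0, 60], [0, 0, -20, 0, 0, 0, 60], [0, 0, -15, 0, 0, 0, 60], [0, 0, 0, 0, 0, 0, 60]],
  ],
)

```text
time_s: 13.28
ee_pos: [0.5689, 0.1518, 0.3417]
eef_rot: [-3.14, -0.006, -0.092]
force: [-0.5, 0.7, 0.3]
grip_width: 0.0597
grip_force: 0.0
```

>>> carry_out(
  plan=[
    [[0, 10, 0, 0, 0, 0, 60], [0, 25, 0, 0, 0, 0, 60], [0, 30, 0, 0, 0, 0, 60], [0, 30, 0, 0, 0, 0, 60], [0, 30, 0, 0, 0, 0, 60], [0, 30, 0, 0, 0, 0, 60], [0, 30, 0, 0, 0, 0, 60], [0, 30, 0, 0, 0, 0, 60], [0, 30, 0, 0, 0, 0, 60], [0, 15, 0, 0, 0, 0, 60], [0, 0, 0, 0, 0, 0, 60], [0, 0, 0, 0, 0, 0, 60], [0, 0, 0, 0, 0, 0, 60]],
  ],
)

```text
time_s: 14.37
ee_pos: [0.5443, -0.1067, 0.3369]
eef_rot: [-3.141, 0.001, -0.092]
force: [0.0, -0.5, -0.8]
grip_width: 0.06
grip_force: 0.0
```

```bash
python3 - <<'E'
from h import *
from station import optics
S=optics.camera("scene");T=optics.camera("top")
f=lambda c,x0,y0,x1,y1:cv2.resize(cv2.cvtColor(c["pixels"][y0:y1,x0:x1],cv2.COLOR_RGB2BGR),(400,500),interpolation=cv2.INTER_CUBIC)
cv2.imwrite("pics/near5.png",np.hstack([f(S,325,170,445,320),f(T,140,130,260,280)]))
a,_=blob(S,"red",(360,170,410,230));b,_=blob(T,"red",(170,140,220,190));print(a,b,tri(S,a,T,b))
E
```

```text
[388.37614679 204.74770642] [186.05  164.875] (array([0.56978324, 0.15274309, 0.22344501]), np.float64(0.001445060996363971))
```

View pics/near5.png

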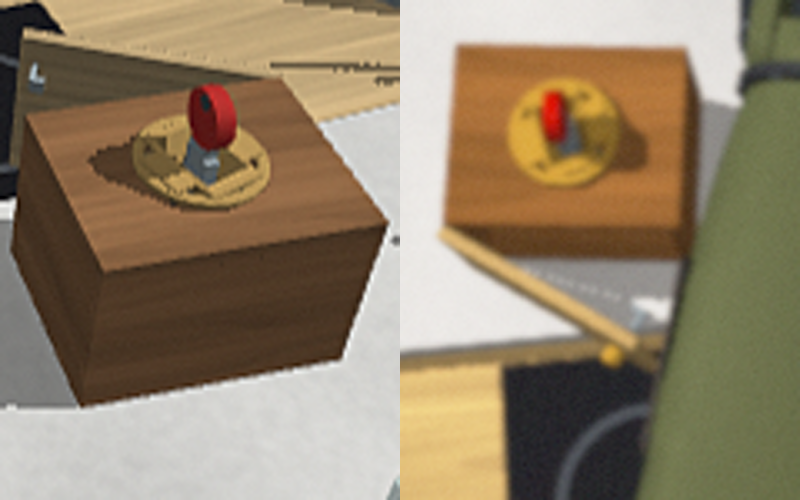

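The door stands ajar by about 0.5 rad (right crop, from (440,232) to (650,350)). The key stands upright in the turned lock, with its bow centre at z 0.223 against an expected 0.225, so it is home. The gripper is clear of everything.

```bash
python3 -c "
from station import ctrl
print(ctrl.hand_in())"
```

```text
the job is handed in; nothing more can be done
None
```

The red key is fully home in the lock and turned clockwise about a quarter turn; the door has sprung ajar, the key is released and left standing, and the job was handed in at about 14.5 s.

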